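# Switch the airbrush manifold to the hose tail

### The job

The air manifold on the bench is closed; switch it over to the outlet that has the ribbed hose tail: pull the selector knob up against its spring, turn its pointer to that outlet and let the knob drop fully home in that outlet's detent, without letting it drop in at any other outlet on the way. The detents are not exactly in line with the fittings, so feel for the notch gently, never force the knob or its key pin, leave the jar, bottle and sanding block beside the manifold where they stand, and let go of the knob at the end.

Things in the scene. Friction and masses are not known exactly. Their poses are not given: they have to be found in the camera images.
- manifold: fixed grey steel box, 190 x 200 mm, 45 mm high, on a 210 x 220 mm flange 4 mm thick. Origin: centre of its underside on the bench, below the knob's axis; z up; x points to the engraved 'closed' bar, where the pointer starts. Outlets stand on top, 78 mm from the knob's axis, at -1.27, -0.72, 0.72, 1.27 rad from x (counter-clockwise from above positive); which fitting is in which outlet varies.
- knob_grip (a point): where to grip the knob: on its vertical axis, 80 mm above the bench with the knob home; x axis towards the pointer. Black knob: round skirt 50 mm across, its top 58 mm above the bench; on it an upright bar 44 mm long (along x), 14 mm thick, 58 to 88 mm above the bench. Fingers go either side of the 14 mm, or stand loosely there to turn the knob while the spring is free to move it down.
- pointer_tip (a point): tip of the small pointer nose on the knob's skirt, 36 mm from the knob's axis, 53 mm above the bench with the knob home; a thin white line on the nose and on top of the bar shows the same direction. (A stage lamp hangs over the bench at x 0.64, y -0.18, from 0.3 m up: swing in to the knob from the robot's side.)
- selector_pull (a joint): how far the knob is pulled up (m): 0 = home in a notch; 0.008 = key pin riding on the land between notches (clear of the ring above that); 0.015 = hard upper stop. The spring pulls down with 4 N at 0, rising by 250 N/m. Let go of, the knob falls by itself onto the land, or home if the pin is over a notch.
- selector_turn (a joint): angle of the knob (rad) about its vertical axis, counter-clockwise from above positive; 0 = pointer along the manifold's x axis (closed), start within 0.05 of that; limits -1.7 and 1.7. Friction of about 0.03 N m keeps it where it is left.
- detent_key: square-ended steel pin under the knob, 26 mm from its axis on the pointer's side, moving with it. It drops into notches 8 mm deep in a hidden ring: one per outlet, 0.035 rad play each way, all off the fittings' directions by one unknown angle up to 0.18 rad either way; at closed a wide one (0.25 rad each way). It bears 25 N: do not turn hard on a notch wall, press down on the land or haul on the stop.
- hose_tail: the wanted outlet fitting, fixed on top of the manifold: slim steel hose tail with four tapering ribs like a stack of cones, on a round foot 22 mm across, 32 mm high in all, the tallest of the four. Origin at the centre of its foot on the manifold's top (45 mm above the bench).
- coupler: another outlet fitting: steel quick coupler, a fat smooth sleeve 24 mm across with a narrower round top, 22 mm high. Origin at the centre of its foot.
- blank_plug: another outlet fitting: low steel six-sided blanking plug, about 21 mm across, 9 mm high. Origin at the centre of its foot.
- dome_cap: another outlet fitting: round steel dome cap 24 mm across, 15 mm high. Origin at the centre of its foot.
- jar_bronze: bystander: paint jar with ribbed lid, 48 mm across, 66 mm high, standing loose left of the manifold; origin at the centre of its underside.
- paint_slate: bystander: squeeze paint bottle with a cone nozzle, 37 mm across, 109 mm high, standing loose right of the manifold; origin at the centre of its underside.
- sanding_block: bystander: cork sanding block 43 x 71 x 24 mm, lying loose to the far right of the manifold; origin at the centre of its underside.

How it is judged:
By the outcome, as a careful person would: the job done as asked, in the order asked, and still so for the second after the job is handed in, with the robot touching nothing.
It also fails if it takes over 48 s, if anything falls off the work surface, if the arm or the gripper's body presses on something with over 40 N, if the wrist force passes 120 N, or if a joint passes its speed limit or range.

### The arm

A 7-joint arm with a two-finger parallel gripper is mounted at the origin on a cart in front of the work surface, level with it; the furniture and walls round the work are solid. World frame = base frame: x ahead of the robot, y to its left, z up, the work surface at z = 0. Lengths are in mm, angles in rad, forces in N, time in s.
With the tool pointing down it reaches from about 400 to 750 mm from the base axis. Payload 19.5 kg.
Tool frame: the origin (TCP) lies midway between the tips of the shut fingers; the grasp point (between the pads) lies 19 mm behind it; z points along the fingers, y is the line along which they close (so a half turn about z gives the same grasp; the last joint's range is limited). The gripper opens to 85 mm and grips with 20 to 120 N. Pads are 22 mm wide; open, the fingers measure 114 mm over their backs; the gripper's body (76 mm by 85 mm) begins 54 mm behind the grasp point. The pads swing forward as they close: fully open they stand 13 mm farther back than shut.
Start: joints at [-1.297, 0.707, -0.028, 1.485, 0.022, 0.951, -0.075], TCP at [178.569, 546.542, 231.268] pointing down, gripper open.
Joint ranges: [-2.71, 2.71], [-0.32, 2.16], [-1.57, 1.52], [0, 2.45], [-1.46, 4.6], [0, 2.02], [-2.83, 2.83]. Speed limits (rad/s): [1.89, 1.89, 2.57, 2.57, 3.01, 3.01, 3.01].

### API

Orientations are given as a unit quaternion [w, x, y, z].
In Python, from workcell import arm gives the robot as it stands. The module is installed in compiled form; this text tells all that it offers.
- The arm moves only by the tool send_rows, never from a script. Its argument "increments" is one flat list of numbers, 6 for each row, row after row: the shift along the tool's x, y, z in mm, then the turn, a rotation vector about the tool's x, y, z in degrees. In form: [tx, ty, tz, ax, ay, az, tx, ty, tz, ax, ay, az, ...]. A call has 1 to 5 rows; each row shifts and turns the commanded pose from where the row before left it, along the tool's axes as they then stand; what a row does not reach is not made up. A row lasts 1/12 s, in which the tool goes at most 41.7 mm and 7.16 degrees, less where a joint would pass 70% of its speed; a pose out of reach is approached as far as the arm can. A call is refused whole if a number of a shift passes 41.7 or a number of a turn 7.16, either way. A call with a gripper value outside its range is refused whole. "claw" is the opening, from 0 (shut) to 1 (fully open), set as the call begins (left out, the last holds). The fingers move at their own pace and stop on an object; "newtons" is the grip in N (left out, the last holds). Time passes only in rows, so rows that do not move let the fingers close. It gives the time, the measured TCP pose, the force, the opening and the grip force at its end, in the units of the state.
- arm.state(): the state, without advancing time (a new reading comes with each control period).
- arm.snapshot(name): name is "side" or "top"; returns the picture (420x560x3 uint8, blue, green, red); there is no depth.
- arm.camera_model(name): a dict with "K" (3x3 intrinsics, pixels), "extrinsics" (4x4, takes a point from world to camera coordinates). Camera axes: x right, y down, z forward; pixel columns grow to the right and rows downward; lengths in mm; the calibration is good to about 2 mm. A picture is of the moment at which its call begins. camera_model takes no time and is no camera call.
- arm.hand_in(): hands the job in; it is judged then, once.
Trained networks look in the newest picture that a camera, given by its name, has taken for a name from the list of things; names that differ only in an ending like _2 or _b are one class to them, and where a whole thing is asked for, a point or a joint stands for the part that bears it (a point fixed in the world has none). Each returns a list of dicts, best first, with "confidence" (0 to 1); they miss things now and then, are a little off and sometimes report something else, mostly with a low value. They report only what shows in the picture. A call takes as long as a camera call.
- arm.cut_out(camera, label): "region" (420x560 bool, what is visible of it) and "position" ([row, column] in pixels, amid what is visible of it).
The state is a dict: "time": time; "q": joint angles; "qd": joint speeds; "effort": joint torques, N m; "tcp_pos": TCP position; "tcp_rot": TCP orientation; "ft_force": force on the tool from outside, world axes, zero at the start; "moment": the same for the moment, N m; "finger_gap": opening from 0.0 (shut) to 1.0 (fully open); "finger_force": force on a finger pad.
Only numpy, scipy, OpenCV 4.12 (cv2) and the standard library are available. Lean on these libraries where they do the work, as an engineer would, in place of code of your own. Each camera call takes 0.05 s, during which the arm holds its last target. There are 200 camera calls.

## Working session

There is one attempt and no reset: what is moved stays moved. The work goes in short steps, Python scripts to look and compute and a tool call to move; the robot and the scene stay as the last step left them, time stands still between calls to the robot, and variables do not carry over. Pictures are saved under pics/ and viewed, at most 10 in all, crops included, and the job is handed in when it is done.

Besides the shell and the picture viewer there is one more tool, called by a JSON object that holds its "op" and its "data", one argument or row to a line. send_rows: Moves the arm, as the interface text tells. Its arguments: {"type":"object","properties":{"increments":{"type":"array","items":{"type":"number"}},"claw":{"type":"number"},"newtons":{"type":"number"}},"required":["increments"]}

```bash
mkdir -p pics; python3 - <<'E'
from workcell import arm
import cv2,numpy as np
s=arm.state();print({k:np.round(v,3).tolist() for k,v in s.items()})
for n in("side","top"):
    cv2.imwrite(f"pics/{n}0.png",arm.snapshot(n));m=arm.camera_model(n);print(n,np.round(m["K"],1).tolist(),np.round(m["extrinsics"],4).tolist())
    for l in("manifold","knob_grip","hose_tail","coupler","blank_plug","dome_cap","jar_bronze","paint_slate","sanding_block","pointer_tip"):
        print(l,[(round(d["confidence"],2),np.round(d["position"],1).tolist(),int(d["region"].sum())) for d in arm.cut_out(n,l)[:3]])
E
```

```text
{'time': 0.0, 'q': [-1.297, 0.707, -0.028, 1.485, 0.022, 0.951, -0.075], 'qd': [0.001, 0.001, 0.0, -0.002, -0.0, 0.0, -0.001], 'effort': [-0.0, -88.322, 1.234, -23.616, 0.017, 0.007, 0.0], 'tcp_pos': [178.507, 546.311, 230.841], 'tcp_rot': [-0.0, 0.157, 0.988, -0.001], 'ft_force': [0.186, 0.463, -0.162], 'moment': [0.008, -0.015, 0.04], 'finger_force': 0.0, 'finger_gap': 1.003}
side [[516.5, 0.0, 281.8], [0.0, 516.5, 204.4], [0.0, 0.0, 1.0]] [[0.9991, -0.0419, 0.0003, -549.7129], [-0.024, -0.5781, -0.8156, 163.7045], [0.0343, 0.8149, -0.5786, 835.4036], [0.0, 0.0, 0.0, 1.0]]
manifold [(0.96, [236.8, 256.7], 9075)]
knob_grip [(0.72, [208.2, 255.4], 640)]
hose_tail [(0.6, [234.0, 288.1], 146), (0.55, [211.2, 257.4], 653)]
coupler [(0.6, [241.5, 259.8], 156)]
blank_plug [(0.66, [201.8, 288.6], 71), (0.28, [193.6, 278.1], 108)]
dome_cap []
jar_bronze [(0.78, [166.7, 277.6], 732), (0.27, [235.7, 257.3], 9063)]
paint_slate [(0.9, [280.9, 235.4], 1048)]
sanding_block [(0.86, [298.0, 292.8], 1198)]
pointer_tip [(0.78, [212.3, 255.9], 616)]
top [[473.4, 0.0, 276.2], [0.0, 473.4, 209.6], [0.0, 0.0, 1.0]] [[0.0159, -0.9999, -0.0011, 140.1594], [-0.9974, -0.0157, -0.0702, 535.8648], [0.0701, 0.0022, -0.9975, 1115.905], [0.0, 0.0, 0.0, 1.0]]
manifold []
knob_grip [(0.88, [218.4, 272.9], 339)]
hose_tail [(0.44, [196.9, 296.7], 62)]
coupler [(0.47, [214.6, 304.4], 83), (0.35, [195.8, 195.0], 420)]
blank_plug [(0.38, [189.7, 253.5], 81)]
dome_cap [(0.56, [204.0, 246.3], 74), (0.4, [216.3, 273.1], 373)]
jar_bronze [(0.93, [195.6, 194.6], 408)]
paint_slate [(0.63, [235.4, 340.8], 238)]
sanding_block [(0.67, [195.0, 344.6], 491)]
pointer_tip [(0.93, [216.2, 273.2], 378)]
```

```bash
python3 - <<'E'
import cv2
t=cv2.imread("pics/top0.png");s=cv2.imread("pics/side0.png")
a=cv2.resize(t[165:265,180:380],(800,400),interpolation=cv2.INTER_CUBIC)
cv2.imwrite("pics/a.png",a)
cv2.imwrite("pics/b.png",cv2.resize(s[140:320,180:360],(600,600),interpolation=cv2.INTER_CUBIC))
E
```

```text
(no output)
```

View pics/a.png

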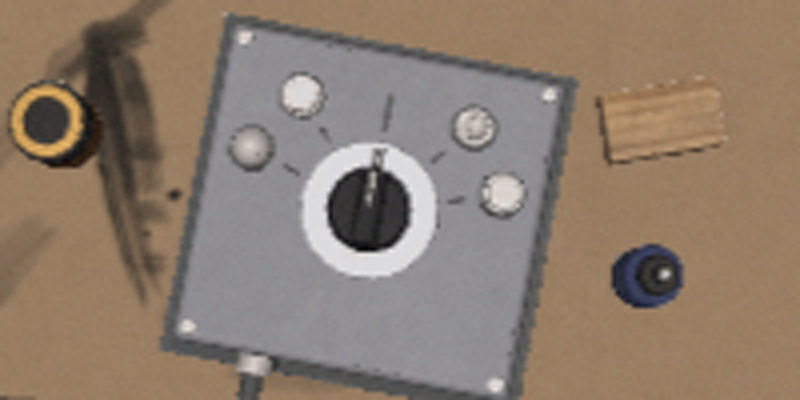

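View pics/b.png

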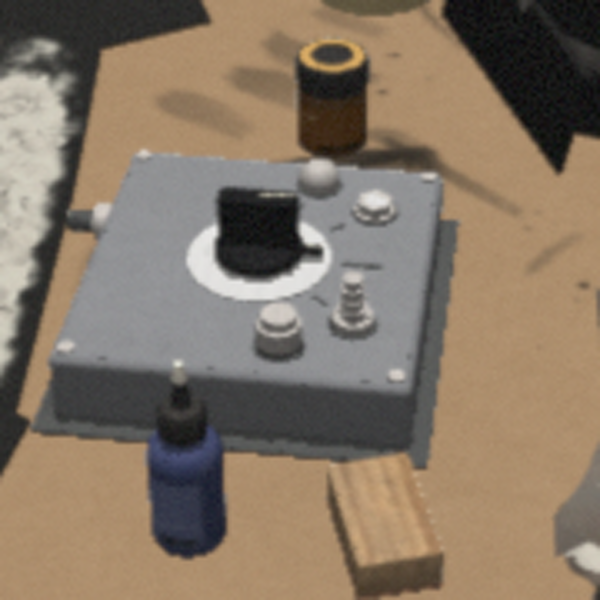

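View pics/side0.png

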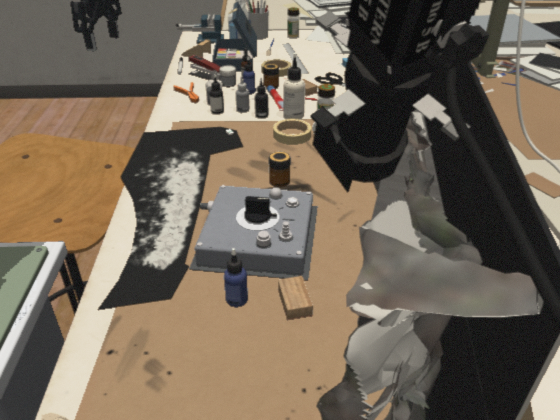

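Hose tail: fitting at -0.72 rad (right of the closed bar, ribbed stack at b.png (352,300)); the coupler is at -1.27, hex plug +0.72, dome +1.27. Four corner screws are visible in both views, so I'll fit the pose from them.

```bash
cat > h.py <<'E'
from workcell import arm
import cv2,numpy as np
from scipy.optimize import least_squares
from scipy.spatial.transform import Rotation as R
def proj(n,P):
    m=arm.camera_model(n);c=np.atleast_2d(P)@m["extrinsics"][:3,:3].T+m["extrinsics"][:3,3]
    p=c@np.array(m["K"]).T;return p[:,:2]/p[:,2:]
def st():
    s=arm.state();return s,R.from_quat(np.array(s["tcp_rot"])[[1,2,3,0]])
E
python3 - <<'E'
from h import *
sg=np.array([[1,1],[1,-1],[-1,1],[-1,-1]])
T=np.array([[245,37],[549,95],[186,326],[495,384]])/4+[180,165]
S=np.array([[428,177],[397,375],[143,155],[66,346]])*.3+[180,140]
ang=np.array([-1.27,-.72,.72,1.27]);hz=[11,16,6,8]
TF=np.array([[502,193],[474,127],[302,95],[251,146]])/4+[180,165]
SF=np.array([[279,330],[352,305],[375,206],[320,180]])*.3+[180,140]
def f(p):
    x,y,w,a,b=p;r=R.from_euler('z',w).as_matrix()
    M=lambda q:q@r.T+[x,y,0]
    sc=M(np.c_[sg*[a,b],np.full(4,46)]);ft=M(np.c_[78*np.cos(ang),78*np.sin(ang),45+np.array(hz)])
    return np.r_[proj("top",sc)-T,proj("side",sc)-S,(proj("top",ft)-TF),(proj("side",ft)-SF)*.7].ravel()
s=least_squares(f,[530,0,-.18,82,82],loss='soft_l1');print(s.x.round(3));print(s.fun.reshape(-1,2).round(1).tolist())
x,y,w=s.x[:3]
# white line on bar top/nose
L=np.array([[378,155],[369,205]])/4+[180,165]
g=least_squares(lambda a:(proj("top",[[x+36*np.cos(a[0]),y+36*np.sin(a[0]),55]])-L[:1]).ravel(),[w]).x
print("pointer",g-w,"home axis px",proj("top",[[x,y,88]]),proj("side",[[x,y,88]]))
s,r=st();print(r.as_matrix().round(4),r.as_matrix().T@(np.array([x,y,200])-s["tcp_pos"]))
E
```

```text
[ 5.12644e+02  1.57430e+02 -1.74000e-01  8.60960e+01  9.08010e+01]
[[0.1, 0.2], [-0.0, 0.2], [0.5, 0.1], [-0.1, 0.3], [0.3, -0.2], [0.0, 0.1], [0.4, 0.0], [-0.0, 0.2], [0.2, 0.4], [0.4, -0.2], [-0.1, -0.0], [-0.0, 0.2], [0.0, -0.1], [0.3, -1.0], [0.1, -0.5], [-0.0, -1.3]]
pointer [0.02767686] home axis px [[272.11835992 216.62045047]] [[257.29871762 198.03714064]]
[[-9.506e-01  3.106e-01 -0.000e+00]
 [ 3.106e-01  9.506e-01 -1.000e-04]
 [ 0.000e+00 -1.000e-04 -1.000e+00]] [-438.40482835 -266.13150136   31.28042096]
```

{"op": "send_rows", "data": {
  "increments": [-20,-12,2,0,0,0,-34,-20.5,4,0,0,0,-34,-20.5,4,0,0,0,-34,-20.5,4,0,0,0,-34,-20.5,4,0,0,0],
  "claw": 0.45
}}

```text
time: 1.52
tcp_pos: [298.5, 407.2, 213.2]
tcp_rot: [0.0, 0.157, 0.988, 0.0]
ft_force: [0.7, 0.5, -0.1]
finger_gap: 0.449
finger_force: 0.0
```

{"op": "send_rows", "data": {
  "increments": [-34,-20.5,4,0,0,0,-34,-20.5,4,0,0,0,-34,-20.5,4,0,0,0,-34,-20.5,4,0,0,0,-34,-20.5,4,0,0,0]
}}

```text
time: 1.93
tcp_pos: [428.5, 256.9, 193.2]
tcp_rot: [0.0, 0.157, 0.988, 0.0]
ft_force: [1.2, 0.8, 0.2]
finger_gap: 0.452
finger_force: 0.0
```

{"op": "send_rows", "data": {
  "increments": [-34,-20.5,4,0,0,0,-34,-20.5,4,0,0,0,-30,-18.5,4,0,0,0,0,0,0,0,0,-4.5,0,0,0,0,0,-4.5]
}}

```text
time: 2.35
tcp_pos: [503.0, 169.6, 180.9]
tcp_rot: [-0.0, 0.079, 0.997, -0.0]
ft_force: [-0.5, 1.9, 0.5]
finger_gap: 0.45
finger_force: 0.0
```

{"op": "send_rows", "data": {
  "increments": [0,0,0,0,0,0,0,0,0,0,0,0]
}}

```text
time: 2.52
tcp_pos: [502.1, 171.6, 181.3]
tcp_rot: [-0.0, 0.08, 0.997, 0.0]
ft_force: [-0.2, 0.3, -0.6]
finger_gap: 0.448
finger_force: 0.0
```

```bash
cat > rel.py <<'E'
from h import *
s,r=st();m=r.as_matrix();X=np.array([512.6,157.4])
print("t",round(s["time"],2),"tcp",s["tcp_pos"].round(1) if hasattr(s["tcp_pos"],'round') else np.round(s["tcp_pos"],1),"yhead",np.arctan2(m[1,1],m[0,1])+.174-np.pi/2,"tilt z",m[:,2].round(4),"tool delta",(m.T@np.r_[X-np.array(s["tcp_pos"])[:2],0]).round(2),"F",np.round(s["ft_force"],2),"M",np.round(s["moment"],3),"q7",np.round(s["q"],2),"gap",round(s["finger_gap"],3),round(s["finger_force"],1))
E
python3 rel.py; python3 - <<'E'
from h import *
a=arm.snapshot("top")[165:265,180:380];b=arm.snapshot("side")[140:260,170:330]
cv2.imwrite("pics/c.png",np.vstack([cv2.resize(a,(600,300),interpolation=2),cv2.resize(b,(600,300*3//2-150),interpolation=2)]))
E
```

```text
t 2.52 tcp [502.1 171.6 181.3] yhead 0.0129322044802338 tilt z [-1.e-04  2.e-04 -1.e+00] tool delta [-12.68 -12.28  -0.  ] F [-0.21  0.34 -0.55] M [-0.017 -0.006  0.008] q7 [-0.29  0.71 -0.17  1.71  0.17  0.73  0.86] gap 0.448 0.0
```

{"op": "send_rows", "data": {
  "increments": [-12.7,-12.3,0,0,0,0,0,0,30,0,0,-0.5,0,0,35,0,0,0,0,0,30,0,0,0,0,0,15,0,0,0]
}}

```text
time: 3.03
tcp_pos: [511.5, 157.3, 68.4]
tcp_rot: [-0.001, 0.076, 0.997, -0.001]
ft_force: [0.1, -0.5, -0.3]
finger_gap: 0.452
finger_force: 0.0
```

{"op": "send_rows", "data": {
  "increments": [0,0,7,0,0,0,0,0,0,0,0,0,0,0,0,0,0,0]
}}

```text
time: 3.28
tcp_pos: [512.9, 157.6, 65.0]
tcp_rot: [0.0, 0.075, 0.997, 0.0]
ft_force: [-0.1, -0.3, 0.9]
finger_gap: 0.452
finger_force: 0.0
```

```bash
python3 rel.py; python3 - <<'E'
from h import *
b=arm.snapshot("side")[150:250,190:330]
cv2.imwrite("pics/d.png",cv2.resize(b,(800,571),interpolation=2))
E
```

```text
t 3.28 tcp [512.9 157.6  65. ] yhead 0.023552702945685233 tilt z [ 7.e-04  0.e+00 -1.e+00] tool delta [ 0.29 -0.27 -0.  ] F [-0.08 -0.32  0.91] M [ 0.012 -0.016  0.004] q7 [-0.29  0.9  -0.13  1.79  0.23  0.47  0.85] gap 0.452 0.0
```

View pics/d.png

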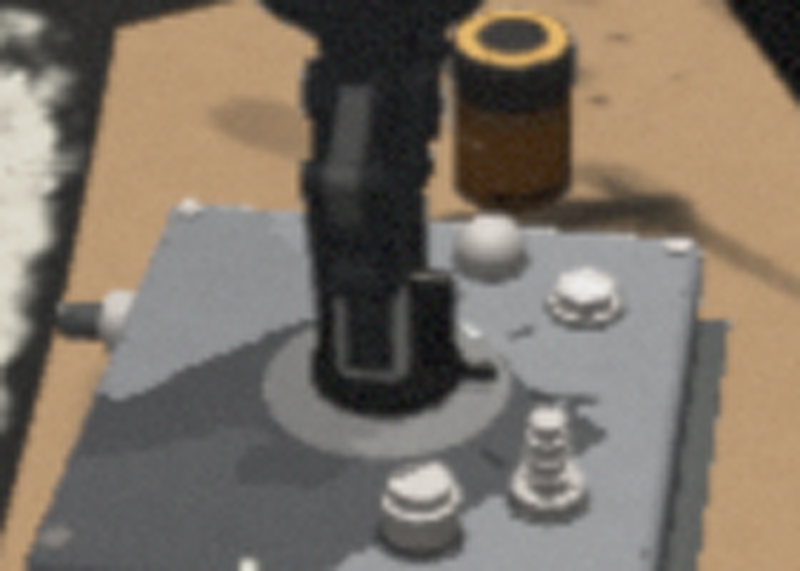

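The open fingers straddle the bar (pad at ~(370,330), bar at (435,320)), clear of all fittings. Next: close gently.

{"op": "send_rows", "data": {
  "increments": [0,0,0,0,0,0,0,0,0,0,0,0,0,0,0,0,0,0,0,0,0,0,0,0],
  "claw": 0.05,
  "newtons": 30
}}

```text
time: 3.67
tcp_pos: [513.2, 157.6, 65.3]
tcp_rot: [0.001, 0.075, 0.997, 0.0]
ft_force: [-0.8, -0.0, 8.6]
finger_gap: 0.152
finger_force: 34.9
```

```bash
python3 rel.py
```

```text
t 3.67 tcp [513.2 157.6  65.3] yhead 0.02386277474191756 tilt z [ 1.6e-03  6.0e-04 -1.0e+00] tool delta [ 0.56 -0.32 -0.  ] F [-0.76 -0.03  8.65] M [ 0.172  0.232 -0.023] q7 [-0.29  0.9  -0.13  1.79  0.23  0.47  0.85] gap 0.152 34.9
```

{"op": "send_rows", "data": {
  "increments": [0,0,-2.5,0,0,0,0,0,-3,0,0,0,0,0,-3,0,0,0,0,0,-2.5,0,0,0,0,0,0,0,0,0]
}}

```text
time: 4.08
tcp_pos: [512.9, 157.5, 75.8]
tcp_rot: [0.0, 0.075, 0.997, 0.0]
ft_force: [3.7, 3.1, -7.8]
finger_gap: 0.159
finger_force: 32.6
```

```bash
python3 rel.py
```

```text
t 4.08 tcp [512.9 157.5  75.8] yhead 0.023958740352486352 tilt z [ 7.e-04  4.e-04 -1.e+00] tool delta [ 0.31 -0.2  -0.  ] F [ 3.74  3.1  -7.81] M [ 0.734 -0.774 -0.006] q7 [-0.29  0.88 -0.13  1.78  0.22  0.49  0.85] gap 0.159 32.6
```

{"op": "send_rows", "data": {
  "increments": [0,0,0,0,0,4,0,0,0,0,0,6,0,0,0,0,0,6,0,0,0,0,0,6,0,0,0,0,0,4]
}}

```text
time: 4.5
tcp_pos: [512.9, 157.6, 75.3]
tcp_rot: [0.0, 0.3, 0.954, 0.0]
ft_force: [4.1, 3.5, -6.9]
finger_gap: 0.154
finger_force: 32.6
```

{"op": "send_rows", "data": {
  "increments": [0,0,0,0,0,1.5,0,0,0,0,0,0]
}}

```text
time: 4.67
tcp_pos: [512.9, 157.6, 75.3]
tcp_rot: [0.0, 0.31, 0.951, 0.0]
ft_force: [5.0, 2.9, -8.1]
finger_gap: 0.153
finger_force: 32.6
```

```bash
python3 rel.py
```

```text
t 4.67 tcp [512.9 157.6  75.3] yhead -0.45677131370395463 tilt z [ 6.e-04  1.e-04 -1.e+00] tool delta [ 0.14 -0.33 -0.  ] F [ 5.01  2.88 -8.1 ] M [ 0.718 -1.048 -0.04 ] q7 [-0.35  0.89 -0.02  1.78  0.03  0.47  0.55] gap 0.153 32.6
```

{"op": "send_rows", "data": {
  "increments": [0,0,1,0,0,0,0,0,1,0,0,0,0,0,0,0,0,0]
}}

```text
time: 4.92
tcp_pos: [512.9, 157.6, 73.3]
tcp_rot: [0.0, 0.309, 0.951, 0.0]
ft_force: [3.5, 2.2, -3.6]
finger_gap: 0.16
finger_force: 33.1
```

{"op": "send_rows", "data": {
  "increments": [0,0,0,0,0,0,0,0,0,0,0,0,0,0,1.5,0,0,0,0,0,1,0,0,0,0,0,0,0,0,0],
  "claw": 0.19
}}

```text
time: 5.33
tcp_pos: [512.5, 157.2, 70.6]
tcp_rot: [-0.0, 0.31, 0.951, -0.0]
ft_force: [-0.8, 0.4, 1.3]
finger_gap: 0.189
finger_force: 0.0
```

```bash
python3 rel.py; python3 - <<'E'
from h import *
b=arm.snapshot("side")[150:250,190:330]
cv2.imwrite("pics/e.png",cv2.resize(b,(800,571),interpolation=2))
E
```

```text
t 5.33 tcp [512.5 157.2  70.6] yhead -0.455874522096944 tilt z [-5.e-04 -4.e-04 -1.e+00] tool delta [ 0.05  0.24 -0.  ] F [-0.81  0.4   1.27] M [ 0.013  0.053 -0.041] q7 [-0.35  0.89 -0.02  1.79  0.03  0.46  0.55] gap 0.189 0.0
```

View pics/e.png

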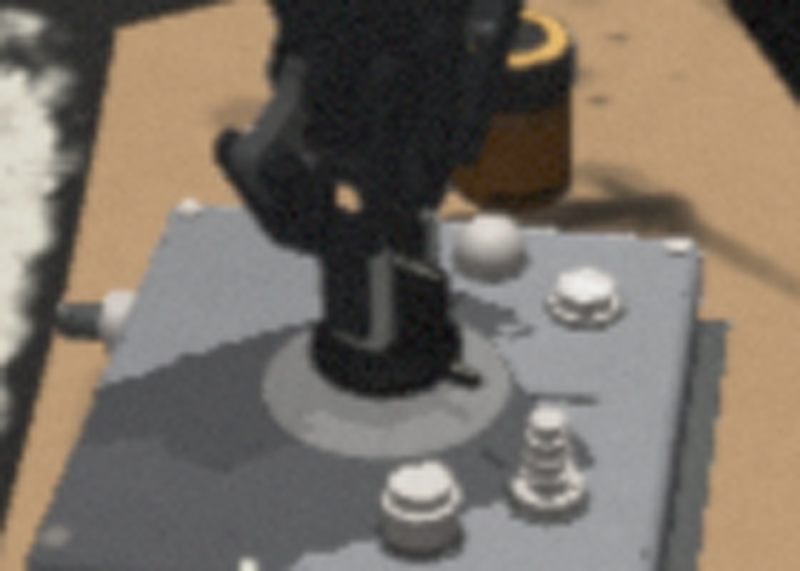

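Knob rests on the land (skirt about 17 px higher than when home), pointer at (470,378) following. Now turning loosely.

{"op": "send_rows", "data": {
  "increments": [0,0,0,0,0,1.5,0,0,0,0,0,1.5,0,0,0,0,0,1.5,0,0,0,0,0,1.5,0,0,0,0,0,1.5]
}}

```text
time: 5.8
tcp_pos: [512.7, 157.8, 70.9]
tcp_rot: [0.0, 0.372, 0.928, 0.0]
ft_force: [-0.1, 4.5, -0.2]
finger_gap: 0.189
finger_force: 3.2
```

```bash
python3 rel.py
```

```text
t 5.8 tcp [512.7 157.8  70.9] yhead -0.5892461850501831 tilt z [ 3.e-04  5.e-04 -1.e+00] tool delta [-0.19 -0.41 -0.  ] F [-0.13  4.5  -0.15] M [ 0.744 -0.04   0.093] q7 [-0.36  0.89  0.01  1.79 -0.02  0.46  0.47] gap 0.189 3.2
```

{"op": "send_rows", "data": {
  "increments": [0,0,0,0,0,1,0,0,0,0,0,1,0,0,0,0,0,1,0,0,0,0,0,0]
}}

```text
time: 6.13
tcp_pos: [512.7, 157.7, 70.9]
tcp_rot: [0.0, 0.396, 0.918, 0.0]
ft_force: [-0.2, 6.4, 1.9]
finger_gap: 0.188
finger_force: 3.7
```

```bash
python3 rel.py
```

```text
t 6.13 tcp [512.7 157.7  70.9] yhead -0.6408119999762925 tilt z [ 3.e-04  3.e-04 -1.e+00] tool delta [-0.13 -0.33 -0.  ] F [-0.23  6.37  1.87] M [ 1.065 -0.013  0.12 ] q7 [-0.37  0.89  0.02  1.79 -0.04  0.46  0.44] gap 0.188 3.7
```

{"op": "send_rows", "data": {
  "increments": [0,0.4,0,0,0,1,0,0,0,0,0,1,0,0,0,0,0,0]
}}

```text
time: 6.38
tcp_pos: [513.0, 157.5, 70.8]
tcp_rot: [0.0, 0.412, 0.911, -0.0]
ft_force: [0.7, 2.5, 0.4]
finger_gap: 0.19
finger_force: 1.2
```

```bash
python3 rel.py; python3 - <<'E'
from h import *
b=arm.snapshot("side")[150:250,190:330]
cv2.imwrite("pics/f.png",cv2.resize(b,(800,571),interpolation=2))
E
```

```text
t 6.38 tcp [513.  157.5  70.8] yhead -0.6761660921115833 tilt z [ 1.e-04 -3.e-04 -1.e+00] tool delta [ 0.2  -0.41 -0.  ] F [0.72 2.51 0.43] M [ 0.631 -0.129  0.001] q7 [-0.38  0.9   0.03  1.78 -0.06  0.46  0.42] gap 0.19 1.2
```

View pics/f.png

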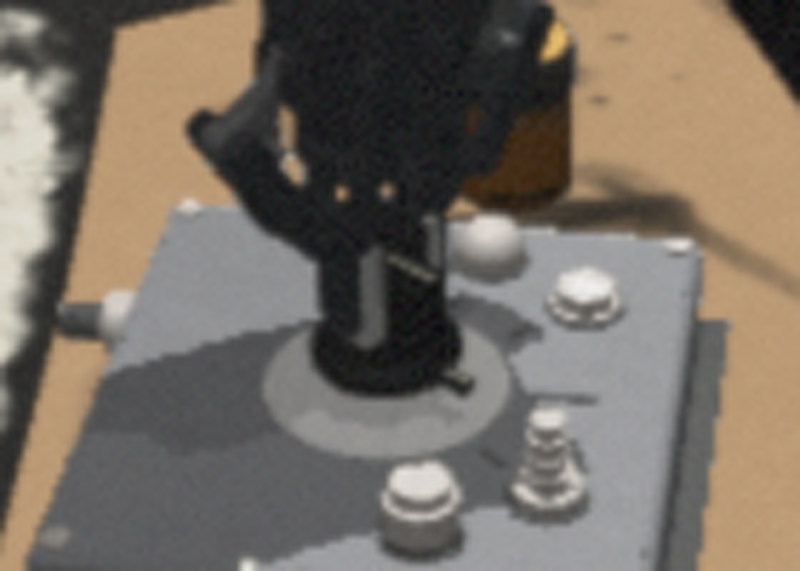

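Still on the land, pointer now at (460,383). I'll track the skirt's lower edge numerically as the height sensor.

```bash
cat > edge.py <<'E'
from h import *
def ed(b):
    p=cv2.GaussianBlur(b,(3,1),0).astype(float).mean(2)[205:230,254:258].mean(1)
    k=np.where(p>60)[0][0];return 205+k-1+(60-p[k-1])/(p[k]-p[k-1])
if __name__=="__main__":
    for z in(49,57):print(z,proj("side",[[512.6,157.4-25,z]]).round(1))
    print("edge now",ed(arm.snapshot("side")).round(2))
    a=np.arange(-.45,-.95,-.05)
    P=np.c_[512.6+36*np.cos(a-.174),157.4+36*np.sin(a-.174),np.full(len(a),61)]
    print(np.c_[a,(proj("side",P)-[190,150])*5.714].round(2).tolist())
E
python3 edge.py; python3 rel.py
```

```text
49 [[257.9 223.7]]
57 [[257.8 220.1]]
edge now 205.22
[[-0.45, 479.75, 380.77], [-0.5, 476.43, 383.58], [-0.55, 472.87, 386.3], [-0.6, 469.08, 388.91], [-0.65, 465.08, 391.41], [-0.7, 460.86, 393.8], [-0.75, 456.45, 396.06], [-0.8, 451.84, 398.2], [-0.85, 447.06, 400.2], [-0.9, 442.12, 402.06]]
t 6.48 tcp [513.  157.5  70.8] yhead -0.6744199467274001 tilt z [ 1.e-04 -3.e-04 -1.e+00] tool delta [ 0.21 -0.38 -0.  ] F [0.38 2.84 0.78] M [ 0.552 -0.078  0.084] q7 [-0.38  0.9   0.03  1.78 -0.06  0.46  0.42] gap 0.19 1.1
```

{"op": "send_rows", "data": {
  "increments": [0,0.2,0,0,0,1,0,0,0,0,0,1,0,0,0,0,0,0]
}}

```text
time: 6.73
tcp_pos: [513.1, 157.6, 70.8]
tcp_rot: [0.0, 0.428, 0.904, -0.0]
ft_force: [0.5, 1.9, 0.3]
finger_gap: 0.192
finger_force: 1.6
```

```bash
python3 edge.py|grep edge; python3 rel.py
```

```text
edge now 205.17
t 6.78 tcp [513.2 157.6  70.8] yhead -0.7096542088830742 tilt z [ 0.e+00 -3.e-04 -1.e+00] tool delta [ 0.17 -0.57  0.  ] F [ 1.22  1.37 -0.03] M [ 0.397 -0.161  0.016] q7 [-0.38  0.9   0.04  1.78 -0.07  0.46  0.4 ] gap 0.187 1.3
```

```bash
python3 - <<'E'
s=open('edge.py').read()
i=s.index("    k=np.where");j=s.index("if __name__")
open('edge.py','w').write(s[:i]+"    k=np.where(p<55)[0][-1];return 205+k+(55-p[k])/(p[k+1]-p[k])\n"+s[j:])
from edge import *
b=arm.snapshot("side");print(b[205:230,254:258].mean((1,2)).round(0)); print(ed(b))
import sys
# reference: same measure on initial picture (home)
r=cv2.imread("pics/side0.png");print(r[205:230,254:258].mean((1,2)).round(0),ed(r))
E
```

```text
[ 73.  73.  72.  74.  67.  53.  29.  26.  25.  28.  33.  31.  29.  27.
  68. 122. 128. 128. 129. 137. 146. 146. 146. 146. 138.]
218.68659793814433
[ 23.  23.  21.  20.  24.  20.  21.  17.  28.  38.  38.  38.  38.  40.
  38.  36.  26.  44.  90. 150. 220. 224. 224. 223. 213.] 222.21493624772313
```

{"op": "send_rows", "data": {
  "increments": [0,0,0,0,0,1,0,0,0,0,0,1,0,0,0,0,0,0]
}}

```text
time: 7.08
tcp_pos: [513.1, 157.7, 70.8]
tcp_rot: [0.0, 0.444, 0.896, -0.0]
ft_force: [0.8, 1.7, -1.1]
finger_gap: 0.192
finger_force: 1.9
```

```bash
python3 edge.py|grep edge; python3 rel.py
```

```text
edge now 218.73
t 7.13 tcp [513.1 157.7  70.8] yhead -0.7444963408920517 tilt z [-0.e+00 -3.e-04 -1.e+00] tool delta [ 0.09 -0.58  0.  ] F [ 1.12  1.19 -1.07] M [ 0.313 -0.158  0.017] q7 [-0.38  0.9   0.05  1.78 -0.09  0.46  0.38] gap 0.191 1.6
```

Land = 218.7, home = ~222.2. Continuing.

{"op": "send_rows", "data": {
  "increments": [0,0,0,0,0,1,0,0,0,0,0,1,0,0,0,0,0,0]
}}

```text
time: 7.38
tcp_pos: [513.1, 157.7, 70.7]
tcp_rot: [-0.0, 0.459, 0.888, -0.0]
ft_force: [1.7, 0.2, -1.5]
finger_gap: 0.19
finger_force: 1.4
```

```bash
python3 edge.py|grep edge; python3 rel.py
```

```text
edge now 218.75
t 7.43 tcp [513.1 157.7  70.8] yhead -0.779405663758536 tilt z [-1.e-04 -2.e-04 -1.e+00] tool delta [ 0.04 -0.59  0.  ] F [ 0.81  1.13 -1.55] M [ 0.196 -0.235 -0.015] q7 [-0.39  0.9   0.06  1.78 -0.1   0.46  0.36] gap 0.185 1.2
```

{"op": "send_rows", "data": {
  "increments": [0,0,0,0,0,1,0,0,0,0,0,1,0,0,0,0,0,0]
}}

```text
time: 7.68
tcp_pos: [513.1, 157.7, 70.7]
tcp_rot: [0.0, 0.475, 0.88, -0.0]
ft_force: [0.9, 1.3, -2.7]
finger_gap: 0.186
finger_force: 1.7
```

```bash
python3 edge.py|grep edge; python3 rel.py
```

```text
edge now 218.75
t 7.73 tcp [513.1 157.7  70.8] yhead -0.8143583344484997 tilt z [-0.e+00 -2.e-04 -1.e+00] tool delta [ 0.03 -0.6   0.  ] F [ 0.51  1.03 -2.51] M [ 0.247 -0.206  0.031] q7 [-0.39  0.9   0.07  1.78 -0.11  0.46  0.33] gap 0.189 1.4
```

{"op": "send_rows", "data": {
  "increments": [0,0,0,0,0,1,0,0,0,0,0,1,0,0,0,0,0,0]
}}

```text
time: 7.98
tcp_pos: [513.1, 157.7, 70.8]
tcp_rot: [0.0, 0.49, 0.872, -0.0]
ft_force: [1.4, 1.1, -2.0]
finger_gap: 0.189
finger_force: 1.7
```

```bash
python3 edge.py|grep edge; python3 rel.py; python3 - <<'E'
from h import *
b=arm.snapshot("side")[150:250,190:330]
cv2.imwrite("pics/g.png",cv2.resize(b,(800,571),interpolation=2))
E
```

```text
edge now 218.95
t 8.03 tcp [513.1 157.7  70.8] yhead -0.849158385845064 tilt z [-1.e-04 -2.e-04 -1.e+00] tool delta [-0.04 -0.58  0.  ] F [ 0.98  0.46 -1.02] M [ 0.199 -0.25  -0.004] q7 [-0.4   0.9   0.07  1.78 -0.13  0.46  0.31] gap 0.189 1.4
```

View pics/g.png

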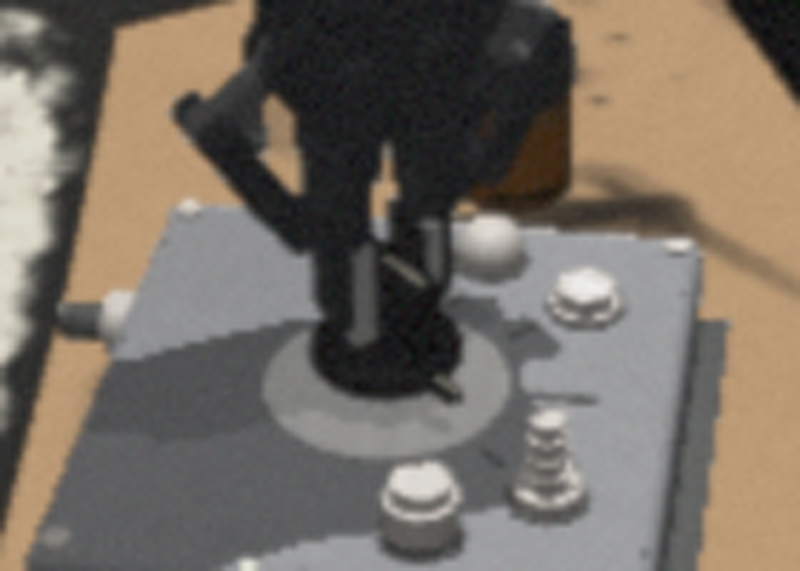

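Still on the land, pointer tip about (460,396), i.e. knob near -0.75. Continuing.

{"op": "send_rows", "data": {
  "increments": [0,0,0,0,0,1,0,0,0,0,0,1,0,0,0,0,0,0]
}}

```text
time: 8.33
tcp_pos: [513.2, 157.7, 70.9]
tcp_rot: [0.0, 0.505, 0.863, -0.0]
ft_force: [0.7, 0.3, -0.1]
finger_gap: 0.19
finger_force: 0.8
```

```bash
python3 edge.py|grep edge; python3 rel.py
```

```text
edge now 222.15
t 8.38 tcp [513.2 157.7  70.9] yhead -0.8842258312318043 tilt z [ 1.e-04 -2.e-04 -1.e+00] tool delta [-0.01 -0.64  0.  ] F [ 0.36  0.79 -0.71] M [ 0.121 -0.185 -0.006] q7 [-0.4   0.9   0.08  1.78 -0.14  0.46  0.29] gap 0.19 0.6
```

{"op": "send_rows", "data": {
  "increments": [0,0,0,0,0,1,0,0,0,0,0,1,0,0,0,0,0,0]
}}

```text
time: 8.63
tcp_pos: [513.1, 157.8, 70.8]
tcp_rot: [0.0, 0.52, 0.854, -0.0]
ft_force: [0.6, 1.0, 0.3]
finger_gap: 0.188
finger_force: 0.8
```

```bash
python3 edge.py|grep edge; python3 rel.py
```

```text
edge now 222.13
t 8.68 tcp [513.1 157.8  70.8] yhead -0.9189588269770006 tilt z [ 0.e+00 -1.e-04 -1.e+00] tool delta [-0.09 -0.64  0.  ] F [ 0.72  0.81 -0.05] M [ 0.092 -0.195 -0.043] q7 [-0.41  0.9   0.09  1.79 -0.16  0.47  0.27] gap 0.19 0.6
```

It dropped home (edge 222.15). Next: ease back, open and retreat straight up, then toward the robot.

{"op": "send_rows", "data": {
  "increments": [0,0,0,0,0,-2,0,0,0,0,0,-2,0,0,0,0,0,0,0,0,0,0,0,0,0,0,0,0,0,0],
  "claw": 0.35
}}

```text
time: 9.1
tcp_pos: [513.1, 157.7, 70.8]
tcp_rot: [-0.0, 0.489, 0.872, -0.0]
ft_force: [0.3, 0.2, 0.1]
finger_gap: 0.347
finger_force: 0.0
```

{"op": "send_rows", "data": {
  "increments": [0,0,-6,0,0,0,0,0,-15,0,0,0,0,0,-30,0,0,0,0,0,-35,0,0,0,0,0,-20,0,0,0]
}}

```text
time: 9.52
tcp_pos: [513.6, 157.8, 180.2]
tcp_rot: [0.001, 0.489, 0.872, 0.001]
ft_force: [-0.1, 0.1, 0.7]
finger_gap: 0.351
finger_force: 0.0
```

```bash
python3 rel.py
```

```text
t 9.52 tcp [513.6 157.8 180.2] yhead -0.8490159122060263 tilt z [ 2.4e-03  6.0e-04 -1.0e+00] tool delta [ 0.19 -1.04 -0.  ] F [-0.12  0.11  0.7 ] M [ 0.027 -0.041  0.024] q7 [-0.42  0.72  0.11  1.7  -0.11  0.73  0.3 ] gap 0.351 0.0
```

{"op": "send_rows", "data": {
  "increments": [32,-8,0,0,0,0,32,-8,0,0,0,0,32,-8,0,0,0,0,0,0,0,0,0,0,0,0,0,0,0,0]
}}

```text
time: 9.93
tcp_pos: [441.7, 228.5, 177.4]
tcp_rot: [-0.0, 0.488, 0.873, 0.0]
ft_force: [0.9, -0.9, -0.1]
finger_gap: 0.349
finger_force: 0.0
```

```bash
python3 edge.py|grep edge; python3 - <<'E'
from h import *
a=arm.snapshot("top")[165:265,180:380];b=arm.snapshot("side")[140:320,180:360]
cv2.imwrite("pics/i.png",np.hstack([cv2.resize(a,(460,230),interpolation=2),cv2.resize(b,(230,230),interpolation=2)]))
cv2.imwrite("pics/i.png",np.vstack([cv2.resize(b[30:110,10:150],(600,343),interpolation=2),cv2.resize(a,(600,250),interpolation=2)[:, :600]]))
E
```

```text
edge now 222.13
```

View pics/i.png

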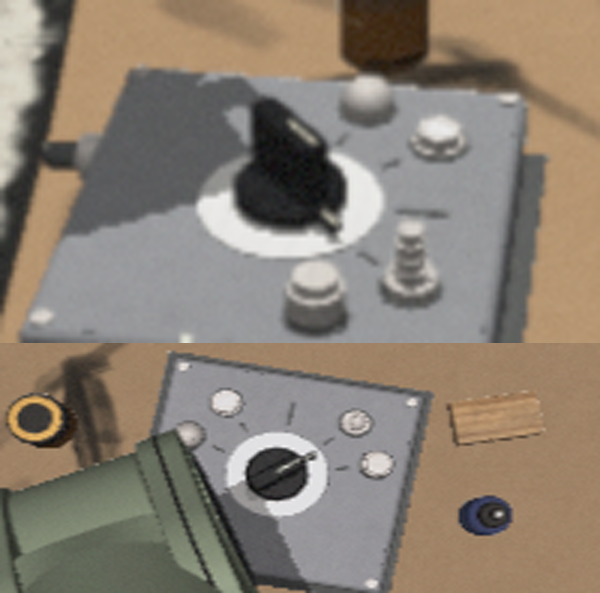

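```bash
python3 - <<'E'
from h import *
for a in(-.8,-.85,-.9,-.95,-1.0,-1.1):
    P=[[512.6+36*np.cos(a-.174),157.4+36*np.sin(a-.174),53]];print(a,((proj("side",P)-[190,170])*4.286).round(0),((proj("top",P)-[180,165])*[3,2.5]).round(0)+[0,343])
E
```

```text
-0.8 [[339. 228.]] [[316. 453.]]
-0.85 [[336. 230.]] [[317. 455.]]
-0.9 [[332. 231.]] [[318. 456.]]
-0.95 [[328. 232.]] [[319. 458.]]
-1.0 [[324. 234.]] [[320. 460.]]
-1.1 [[316. 236.]] [[321. 463.]]
```

The pointer reads about -0.83 rad, with its tip at (338,236) in the side view and (315,455) in the top view. That is the first notch past closed, the hose tail's. The bystanders haven't moved.

```bash
python3 -c "
from workcell import arm
print(arm.hand_in())"
```

```text
the job is handed in; nothing more can be done
None
```

The selector knob is home in the hose tail's detent (pointer at about -0.83 rad), it did not drop in at any other outlet on the way, and the gripper has let go and moved clear; the job is handed in at about 10 s of the 48 s.

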